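# Move the saw's length stop past its spring lock

### The arm

A 6-joint arm with a two-finger parallel gripper is mounted at the origin on the work surface. World frame = base frame: x ahead of the robot, y to its left, z up, the work surface at z = 0. Lengths are in mm, angles in degrees, forces in N, time in s.
With the tool pointing down it reaches from about 300 to 850 mm from the base axis. Payload 4.2 kg.
Tool frame: the origin (TCP) lies at the very end of the fingers, on their centre line; the grasp point (between the pads) lies 19 mm behind it (env.grip_point_offset is the distance from the TCP to the grasp point, in mm); z points along the fingers, y is the line along which they close (so a half turn about z gives the same grasp; the last joint's range is limited). The gripper opens to 91 mm and grips with 3 to 60 N. Pads are 32 mm wide; open, the fingers measure 118 mm over their backs; the gripper's body (76 mm by 178 mm) begins 60 mm behind the grasp point.
Start: joints at [-66.52, 18.312, 89.639, -0, 72.044, -1.146], TCP at [239.601, -522.718, 213.976] pointing down, gripper open.
Joint ranges: [-177.97, 177.97], [-48.28, 115.42], [12.27, 149.76], [-77.06, 257.06], [2.81, 150.46], [-146.56, 146.56]. Speed limits (degrees/s): [147.25, 147.25, 180, 180, 180, 180].

### API

Orientations are given as [roll, pitch, yaw] about the fixed x, y, z axes, in that order (R = Rz(yaw) Ry(pitch) Rx(roll)).
In Python, from workcell import env gives the robot as it stands. The module is installed in compiled form; this text tells all that it offers.
- The arm moves only by the tool arm_command, never from a script. Its argument "rows" is a list of rows, each an object with "delta_pos": the shift along the tool's x, y, z in mm, a list of three; "roll": the turn about the tool's z in units of 5 degrees (1.0 is 5 degrees); "jaw": the opening in per cent of the stroke, from 0 (shut) to 100 (fully open). A call has 1 to 20 rows; each row is the pose to reach, as a shift and turn from the pose commanded when the call began, along the tool's axes at that moment; what a row does not reach only later rows make up. A row lasts 1/12 s, in which the tool goes at most 41.7 mm and 7.16 degrees, less where a joint would pass 70% of its speed; a pose out of reach is approached as far as the arm can. A call with a gripper value outside its range is refused whole. The fingers move at their own pace and stop on an object; "squeeze" is the grip in N (left out, the last holds). Time passes only in rows, so rows that repeat a pose let the fingers close. It gives the time, the measured TCP pose, the force, the opening and the grip force at its end, in the units of the state.
- env.state(): the state, without advancing time (a new reading comes with each control period).
- env.grab_frame(name): name is "side" or "top"; returns a dict with "img" (400x640x3 uint8, blue, green, red), "z_map" (400x640 float32, mm along the optical axis (not along the pixel's ray), 0 where there is no reading), "fov_y" (degrees; the focal length in pixels is half the picture's height over the tangent of half this angle, whatever the lens; pixels are square), "cx", "cy" (the principal point, pixels), "R" (3x3) and "t" (3): a world point X has camera coordinates R X + t. Camera axes: x right, y down, z forward; pixel columns grow to the right and rows downward; lengths in mm; the calibration is good to about 2 mm. A picture is of the moment at which its call begins.
- env.job_done(): hands the job in; it is judged then, once.
The state is a dict: "time_s": time; "qpos": joint angles; "qvel": joint speeds; "effort": joint torques, N m; "ee_pos": TCP position; "ee_rot": TCP orientation; "force": force on the tool from outside, world axes, zero at the start; "torque": the same for the moment, N m; "gripper_width": finger opening in mm; "gripper_force": force on a finger pad.
Only numpy, scipy, OpenCV 4.12 (cv2) and the standard library are available. Lean on these libraries where they do the work, as an engineer would, in place of code of your own. Each camera call takes 0.05 s, during which the arm holds its last target. There are 200 camera calls.

### The job

The black stop block of the length-stop rail must be moved to its other position. Without gripping or lifting anything, press the spring-loaded release bar in the rail's groove all the way down with the fingertips behind the block, and keep it pressed while you push the block along the rail, past the two locking teeth and up against the end stop; then let the bar spring up so that the teeth lock the block in, and move clear. Leave the other things on the bed where they are.

Things in the scene. Friction and masses are not known exactly. Their poses are not given: they have to be found in the camera images.
- stop_rail: fixed aluminium length-stop rail, 124 (x) x 360 (y) x 69 mm high; origin under its centre, on the bed; its y axis runs along it, from the tail (-y) to the end stop (+y). Two strips, tops at z = 50 mm, carry the block. Side walls with lips (top z = 69 mm) leave a slot 82 mm wide (x -41 to +41) open above. A tail plate (y -175 to -163 mm, top z = 60) closes the tail
- end_stop_face (a point): middle of the end stop's face (steel plate up to rail z = 80 mm) that the block is pushed against: on the rail's centre line, rail y = +157 mm, z = 65 mm
- release_bar (a joint): how far the release bar is pressed, m: 0 = up (locked, its springs return it there), 0.014 = all the way down on its stop. It goes straight down wherever along it is pressed; the teeth clear the block only beyond 0.007; takes about 4 N to start, 8 N at the bottom
- bar_top (a point): middle of the release bar's flat top; goes down with it. Steel bar 48 mm wide in the groove between the strips (groove 52 mm wide, rail x -26 to +26), from rail y = -155 to +149 mm; its top is at rail z = 48 mm when up, 34 mm when fully pressed
- teeth (a point): midway between the tops of the two locking teeth, which are part of the release bar: each 12 mm wide (rail x 30 to 42 mm either side) and 14 mm long (rail y 48 to 62 mm), tops at rail z = 57 mm when up, 43 mm when pressed. Fingers on the bar pass freely between them (60 mm apart)
- stop_block: black stop block, 0.5 kg, held under the lips, sliding on the strips 2 mm above the bar: foot 91 mm wide (x), 10 mm high; upper part 76 mm wide; 90 mm long (y), 30 mm high in all. Origin: centre of its underside (rail z = 50 mm), axes as the rail's. Starts with its centre at rail y -50 to -5 mm; against the end stop it is at +112 mm, its rear then 5 mm past the teeth
- block_rear (a point): middle of the block's flat rear face, which looks to the tail and is pushed: 45 mm behind the block's centre, 15 mm above its underside (rail z = 65 mm)
- offcut: loose bystander: offcut of slotted aluminium profile, 40 x 90 x 40 mm high; origin under its centre
- oil_bottle: loose bystander: small grey bottle, 44 mm across, 85 mm high; origin under its centre
- bracket: loose bystander: steel angle bracket, 40 x 40 x 40 mm; origin under its centre
- screwdriver: loose bystander: screwdriver 170 mm long lying on the bed in front of the rail, about 30 mm high at most; origin under its middle, x along it
- mug: loose bystander: white mug, 76 mm across plus handle, 90 mm high; origin under its centre
- caliper: loose bystander: flat steel caliper, 160 mm long, 8 mm high; origin under its middle
Not all that is in view belongs to the job. What is shaped like the stop_block but blue is not meant.

How it is judged (in metres and radians):
On the way, in this order (a step that is already met when the one before it is completed fails the run):
1. the fingers hold the release bar down (pressed more than 8.5 mm) while the block is still on the tail side of the teeth (value of joint release_bar above 0.0085 m and contact force between the fingers and release_bar above 1 N and y of stop_block in the frame of stop_rail below 0.006 m), for 0.1 s.
2. the block is over the teeth (its centre at rail y 25 to 80 mm) while the fingers still hold the bar down (value of joint release_bar above 0.0085 m and contact force between the fingers and release_bar above 1 N and y of stop_block in the frame of stop_rail between 0.025 and 0.08 m), for 0.1 s.
3. the block is wholly past the teeth (its centre beyond rail y 107 mm) while the fingers still hold the bar down (value of joint release_bar above 0.0085 m and contact force between the fingers and release_bar above 1 N and y of stop_block in the frame of stop_rail above 0.107 m), for 0.1 s.
At the end, for the whole second after the job is handed in: The block stands between the teeth and the end stop (centre beyond rail y = 106.5 mm, i.e. within 5.5 mm of the end stop), flat on the rail and at rest, and the release bar is up again (pressed less than 3 mm), locking it in (y of stop_block in the frame of stop_rail above 0.1065 m and value of joint release_bar below 0.003 m and linear speed of stop_block below 0.01 m/s and angle between stop_block's own z axis and vertical below 0.08 rad and z of stop_block in the frame of stop_rail below 0.055 m); the robot touches nothing.
It fails at once if the stop block is lifted off its rail (more than 8 mm) or tipped (z of stop_block in the frame of stop_rail above 0.058 m or angle between stop_block's own z axis and vertical above 0.2 rad).
It fails at once if a bystander (offcut, bottle, bracket, screwdriver, mug or caliper) is moved more than 20 mm or lifted (distance of any of offcut, oil_bottle, bracket, screwdriver, mug, caliper from where it was at the start of the episode above 0.02 m).
It also fails if it takes over 40 s, if anything falls off the work surface, if the arm or the gripper's body presses on something with over 40 N, if the wrist force passes 120 N, or if a joint passes its speed limit or range.

## Working session

There is one attempt and no reset: what is moved stays moved. The work goes in short steps, Python scripts to look and compute and a tool call to move; the robot and the scene stay as the last step left them, time stands still between calls to the robot, and variables do not carry over. Pictures are saved under pics/ and viewed, at most 10 in all, crops included, and the job is handed in when it is done.

Besides the shell and the picture viewer there is one more tool, called as name(argument=value, ...) on one line, values as JSON. arm_command: Moves the arm, as the interface text tells. Its arguments: {"type":"object","properties":{"rows":{"type":"array"},"squeeze":{"type":"number"}},"required":["rows"]}

```bash
mkdir -p pics
cat > h.py <<'E'
import numpy as np, cv2
from workcell import env
def load(n): return dict(np.load(f'{n}.npz'))
def grab(n):
    f=env.grab_frame(n); np.savez(f'{n}.npz',**f); return f
def foc(f): return f['img'].shape[0]/2/np.tan(np.radians(f['fov_y'])/2)
def world(f,u,v,z):  # z = depth
    k=foc(f); u=np.asarray(u,float);v=np.asarray(v,float)
    c=np.stack([(u-f['cx'])/k*z,(v-f['cy'])/k*z,z*np.ones_like(u)],-1)
    return (c-f['t'])@f['R']
def plane(f,u,v,h):
    o=-f['R'].T@f['t']; d=world(f,u,v,1.0)-o
    return o+d*((h-o[2])/d[...,2])[...,None]
def cloud(f):
    v,u=np.mgrid[:400,:640]; return world(f,u,v,f['z_map'].astype(float))
E
python3 - <<'E'
from h import *
for n in('top','side'):
    f=grab(n); cv2.imwrite(f'pics/{n}0.png',f['img']); print(n,f['fov_y'],-f['R'].T@f['t'],f['R'].round(2).tolist(),(f['z_map']>0).mean())
print(env.state())
E
```

```text
top 51.717838478822955 [ 382.87107179  -20.47823584 1051.04096122] [[0.01, -1.0, -0.02], [-0.98, -0.0, -0.19], [0.19, 0.02, -0.98]] 0.9959765625
side 53.24099648380477 [ 359.00390451 -632.7246933   836.94307144] [[0.95, -0.32, -0.02], [-0.25, -0.71, -0.66], [0.2, 0.63, -0.75]] 0.99593359375
{'time_s': 0.1, 'qpos': array([-6.65208965e+01,  1.83488348e+01,  8.96998159e+01, -1.98674690e-03,
        7.20431165e+01, -1.14691042e+00]), 'qvel': array([ 0.06140822, -0.13674509, -0.11194907,  0.03254199,  0.02641949,
       -0.10376281]), 'effort': array([ 3.86182792e-04, -4.13329840e+01, -2.32508701e+01,  7.28793768e-02,
        4.22828633e-02, -6.19619436e-05]), 'ee_pos': array([ 239.40114043, -522.2979069 ,  213.19304999]), 'ee_rot': array([-1.79908213e+02,  5.17939081e-05,  2.46266280e+01]), 'force': array([0.28102355, 0.33447969, 0.32413383]), 'torque': array([ 0.00816146, -0.0216489 , -0.00647505]), 'gripper_force': 0.0, 'gripper_width': 91.27501867570537}
```

View pics/top0.png

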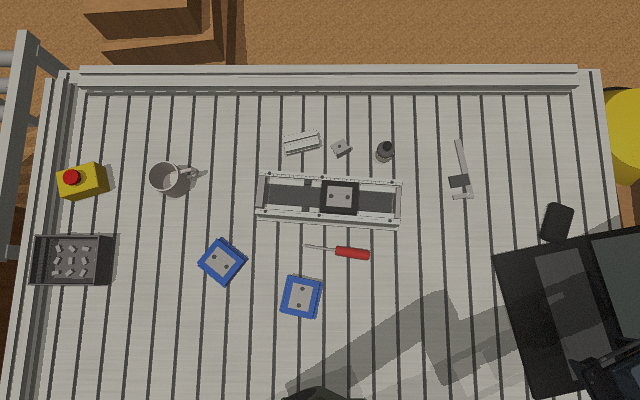

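View pics/side0.png

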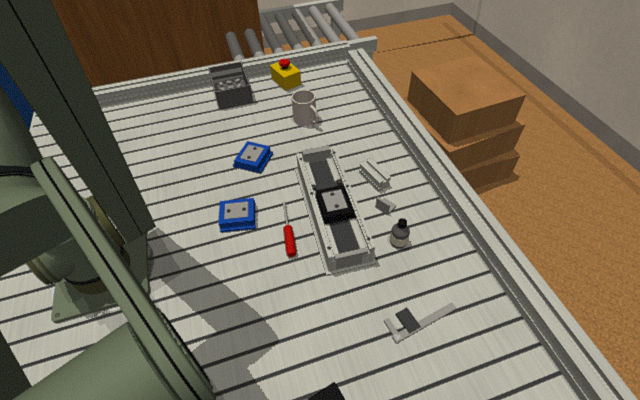

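The top view shows the rail from (258,195) to (400,200), with the black block at (339,197). Two blue look-alikes lie at (222,262) and (301,297), off the rail. The black one sits in the rail, so it is the one meant. I'll confirm this in a crop and measure.

Run:
```python
from h import *
f=load('top'); c=f['img'][160:240,245:415]; cv2.imwrite('pics/crop.png',cv2.resize(c,None,fx=4.6,fy=4.6,interpolation=cv2.INTER_CUBIC))
P=cloud(f)
for n in('top','side'):
    f=load(n);P=cloud(f)
    m=(P[...,2]>62)&(P[...,2]<90)&(P[...,0]>350)&(P[...,0]<650)&(P[...,1]>-220)&(P[...,1]<260)
    k,l,s,ce=cv2.connectedComponentsWithStats(m.astype(np.uint8))
    for i in range(1,k):
        if s[i,4]>30:
            q=P[l==i]; print(n,s[i],q.min(0).round(),q.max(0).round(),cv2.minAreaRect(q[:,:2].astype(np.float32)))
f=load('top');P=cloud(f)
for v in (188,196,203): print(v,[(u,)+tuple(P[v,u].round().astype(int)) for u in range(252,408,4)])
```

```text
top [ 255  170  147   55 3247] [ 508. -189.   62.] [641. 166.  87.] ((575.2880249023438, -12.034957885742188), (350.31634521484375, 111.45655822753906), 85.95805358886719)
side [ 296  146   79  115 2548] [ 508. -191.   62.] [643. 167.  83.] ((575.7769165039062, -11.823898315429688), (353.816162109375, 110.95132446289062), 85.93902587890625)
188 [(252, np.int64(610), np.int64(189), np.int64(0)), (256, np.int64(610), np.int64(178), np.int64(0)), (260, np.int64(593), np.int64(153), np.int64(79)), (264, np.int64(594), np.int64(145), np.int64(74)), (268, np.int64(605), np.int64(143), np.int64(22)), (272, np.int64(600), np.int64(129), np.int64(49)), (276, np.int64(600), np.int64(119), np.int64(47)), (280, np.int64(600), np.int64(109), np.int64(49)), (284, np.int64(600), np.int64(99), np.int64(49)), (288, np.int64(600), np.int64(89), np.int64(47)), (292, np.int64(599), np.int64(79), np.int64(51)), (296, np.int64(599), np.int64(69), np.int64(51)), (300, np.int64(600), np.int64(59), np.int64(49)), (304, np.int64(601), np.int64(49), np.int64(44)), (308, np.int64(600), np.int64(39), np.int64(50
[... 4514 characters left out ...]
p.int64(-68), np.int64(81)), (356, np.int64(557), np.int64(-78), np.int64(81)), (360, np.int64(563), np.int64(-90), np.int64(50)), (364, np.int64(563), np.int64(-99), np.int64(49)), (368, np.int64(563), np.int64(-109), np.int64(48)), (372, np.int64(564), np.int64(-120), np.int64(45)), (376, np.int64(563), np.int64(-129), np.int64(49)), (380, np.int64(563), np.int64(-139), np.int64(49)), (384, np.int64(563), np.int64(-149), np.int64(50)), (388, np.int64(563), np.int64(-158), np.int64(49)), (392, np.int64(571), np.int64(-175), np.int64(6)), (396, np.int64(561), np.int64(-176), np.int64(62)), (400, np.int64(562), np.int64(-187), np.int64(57)), (404, np.int64(573), np.int64(-207), np.int64(-3))]
```

View pics/crop.png

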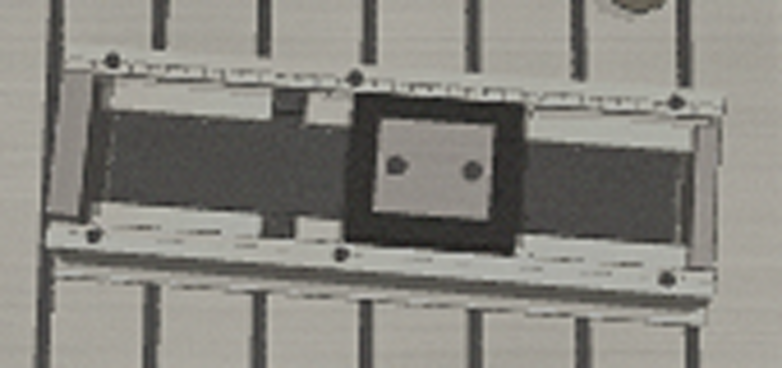

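The crop confirms it: the black block at full-image (340,197) lies in the rail. The teeth are to its left at about (308,182) and (306,208). The end stop, at z about 80, is on the left (world +y), and the tail plate, at z about 60, is on the right. Next I'll refine the rail pose.

Run:
```python
from h import *
f=load('top'); im=f['img']; P=cloud(f)
g=im.max(2)
roi=np.zeros_like(g); roi[165:230,255:402]=1
m=((g<85)&(roi>0)).astype(np.uint8)
for lo,hi,h,name in((40,55,48,'bar'),(73,90,80,'block')):
    mm=(m&(P[...,2]>lo)&(P[...,2]<hi)).astype(np.uint8); mm=cv2.morphologyEx(mm,cv2.MORPH_OPEN,np.ones((3,3)))
    k,l,s,_=cv2.connectedComponentsWithStats(mm)
    for i in range(1,k):
        if s[i,4]>40:
            v,u=np.nonzero(l==i); q=plane(f,u,v,h)[:,:2].astype(np.float32); print(name,s[i],cv2.minAreaRect(q))
# centre line of bar per column
for a,b in((272,298),(366,386)):
    for c in range(a,b,6):
        v=np.nonzero(m[:,c]&(P[:,c,2]<56))[0]; v=v[(v>180)&(v<216)]
        print(c,plane(f,[c,c],[v.min()-.5,v.max()+.5],48).round(1)[:,:2].tolist())
# lips from heights, both cameras
for n in('top','side'):
    f=load(n);P=cloud(f);z=P[...,2]
    for h,lo,hi in((69,63,75),(80,74,90)):
        q=P[(z>lo)&(z<hi)&(P[...,0]>490)&(P[...,0]<660)&(abs(P[...,1]+12)<200)]
        print(n,h,cv2.minAreaRect(q[:,:2].astype(np.float32)),len(q))
    t=P[(z>50)&(z<68)&(P[...,1]<-165)&(P[...,1]>-200)&(abs(P[...,0]-566)<35)];print('tail',t.mean(0))
    t=P[(z>72)&(z<90)&(P[...,1]>120)&(abs(P[...,0]-582)<60)];print('end',t.mean(0),t.min(0),t.max(0))
```

```text
bar [ 269  184   52   24 1008] ((581.1854248046875, 72.48309326171875), (58.168155670166016, 126.82095336914062), 0.2126987874507904)
bar [357 191  35  22 673] ((566.9461669921875, -124.92945861816406), (83.31314849853516, 50.35896682739258), 86.78357696533203)
block [320 180  39  34 643] ((572.7879028320312, -37.047523498535156), (89.87020111083984, 76.66618347167969), 86.00709533691406)
272 [[611.3, 129.4], [560.6, 127.7]]
278 [[608.8, 114.3], [558.2, 112.8]]
284 [[608.9, 99.2], [558.2, 97.9]]
290 [[606.4, 84.2], [558.3, 83.0]]
296 [[606.4, 69.2], [555.9, 68.1]]
366 [[594.4, -104.9], [544.2, -104.3]]
372 [[591.9, -119.7], [541.8, -119.0]]
378 [[592.0, -134.5], [541.9, -133.7]]
384 [[592.1, -149.3], [539.5, -148.3]]
top 69 ((575.2809448242188, -12.135177612304688), (350.1153869628906, 111.45655822753906), 85.95805358886719) 1808
top 80 ((574.5482177734375, -9.348648071289062), (345.0265808105469, 109.628662109375), 86.01696014404297) 1470
tail [ 567.06794058 -178.82482722   58.44095282]
end [603.84186998 358.6152595   81.18420271] [530.48927051 121.19542972  72.01119792] [641.91109881 636.18474804  89.95987078]
side 69 ((575.722412109375, -11.545364379882812), (353.2014465332031, 110.9114761352539), 85.97920989990234) 1482
side 80 ((584.7344970703125, 38.669639587402344), (246.36778259277344, 88.14434051513672), 86.12582397460938) 1045
tail [ 566.2123976  -182.37453491   57.39358315]
end [603.75582779 330.92028341  79.87243313] [534.78790411 129.01155872  72.04247602] [641.97241855 632.70487754  89.80044801]
```

arm_command(rows=[{"delta_pos": [17, -8.5, 0], "roll": 0.2, "jaw": 0}, {"delta_pos": [47, -24, 2], "roll": 0.6, "jaw": 0}, {"delta_pos": [82, -41.5, 8], "roll": 1.0, "jaw": 0}, {"delta_pos": [117, -59.5, 15], "roll": 1.4, "jaw": 0}, {"delta_pos": [152, -77, 22], "roll": 1.85, "jaw": 0}, {"delta_pos": [187, -95, 30], "roll": 2.3, "jaw": 0}, {"delta_pos": [222, -112.5, 37], "roll": 2.7, "jaw": 0}, {"delta_pos": [257, -130.5, 45], "roll": 3.1, "jaw": 0}, {"delta_pos": [292, -148, 52], "roll": 3.55, "jaw": 0}, {"delta_pos": [327, -166, 60], "roll": 4.0, "jaw": 0}, {"delta_pos": [362, -183.5, 67], "roll": 4.4, "jaw": 0}, {"delta_pos": [397, -201.5, 74], "roll": 4.85, "jaw": 0}, {"delta_pos": [430, -218, 80], "roll": 5.2, "jaw": 0}, {"delta_pos": [455, -231, 84], "roll": 5.6, "jaw": 0}, {"delta_pos": [471, -239, 84], "roll": 5.74, "jaw": 0}, {"delta_pos": [471, -239, 84], "roll": 5.74, "jaw": 0}, {"delta_pos": [471, -239, 84], "roll": 5.74, "jaw": 0}, {"delta_pos": [471, -239, 84], "roll": 5.74, "jaw": 0}], squeeze=20)

```text
time_s: 1.6
ee_pos: [567.4, -109.8, 129.7]
ee_rot: [180.0, 0.1, -4.1]
force: [-0.1, 0.1, -0.7]
gripper_width: 0.0
gripper_force: 0.0
```

Run:
```python
from h import *
f=grab('side'); cv2.imwrite('pics/s1.png',cv2.resize(f['img'][110:310,220:440],None,fx=2.9,fy=2.9,interpolation=cv2.INTER_CUBIC))
s=env.state(); print(s['ee_pos'],s['ee_rot'],s['gripper_width'])
```

```text
[ 567.33982234 -110.07009663  129.87885059] [ 1.79975649e+02  4.31381861e-02 -4.11295788e+00] 0.3715116377922355
```

View pics/s1.png

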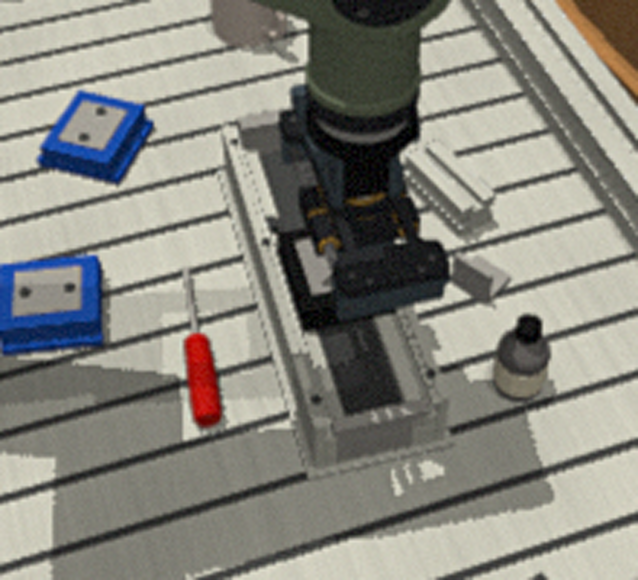

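The side view shows the gripper over the tail part of the rail, behind the block. No bystander is near it. I'll descend now.

arm_command(rows=[{"delta_pos": [1, 0, 10], "roll": 0, "jaw": 0}, {"delta_pos": [1, 0, 25], "roll": 0, "jaw": 0}, {"delta_pos": [1, 0, 40], "roll": 0, "jaw": 0}, {"delta_pos": [1, 0, 55], "roll": 0, "jaw": 0}, {"delta_pos": [1, 0, 66], "roll": 0, "jaw": 0}, {"delta_pos": [1, 0, 72], "roll": 0, "jaw": 0}, {"delta_pos": [1, 0, 76], "roll": 0, "jaw": 0}, {"delta_pos": [1, 0, 80], "roll": 0, "jaw": 0}, {"delta_pos": [1, 0, 83], "roll": 0, "jaw": 0}, {"delta_pos": [1, 0, 86], "roll": 0, "jaw": 0}, {"delta_pos": [1, 0, 89], "roll": 0, "jaw": 0}, {"delta_pos": [1, 0, 92], "roll": 0, "jaw": 0}, {"delta_pos": [1, 0, 92], "roll": 0, "jaw": 0}])

```text
time_s: 2.73
ee_pos: [569.5, -109.6, 38.7]
ee_rot: [180.0, -0.1, -4.1]
force: [-1.8, -1.4, 6.2]
gripper_width: 0.3
gripper_force: 3.1
```

arm_command(rows=[{"delta_pos": [0, 0, 2], "roll": 0, "jaw": 0}, {"delta_pos": [-0.5, 0, 4], "roll": 0, "jaw": 0}, {"delta_pos": [-1, 0, 5], "roll": 0, "jaw": 0}, {"delta_pos": [-1, 0, 6], "roll": 0, "jaw": 0}, {"delta_pos": [-1, 0, 6], "roll": 0, "jaw": 0}])

```text
time_s: 3.15
ee_pos: [569.5, -109.6, 34.2]
ee_rot: [179.9, -0.2, -4.1]
force: [-1.6, 0.3, 11.6]
gripper_width: 0.8
gripper_force: 5.6
```

arm_command(rows=[{"delta_pos": [0, -2, 0], "roll": 0, "jaw": 0}, {"delta_pos": [0, -5, 0], "roll": 0, "jaw": 0}, {"delta_pos": [0, -8, 0], "roll": 0, "jaw": 0}, {"delta_pos": [0, -11, 0], "roll": 0, "jaw": 0}, {"delta_pos": [0, -14, 0], "roll": 0, "jaw": 0}, {"delta_pos": [0, -17, 0], "roll": 0, "jaw": 0}, {"delta_pos": [0, -20, 0], "roll": 0, "jaw": 0}, {"delta_pos": [0, -23, 0], "roll": 0, "jaw": 0}, {"delta_pos": [0, -26, 0], "roll": 0, "jaw": 0}, {"delta_pos": [0, -29, 0], "roll": 0, "jaw": 0}, {"delta_pos": [0, -32, 0], "roll": 0, "jaw": 0}])

```text
time_s: 4.07
ee_pos: [572.7, -79.6, 34.3]
ee_rot: [179.8, -0.4, -4.0]
force: [-0.2, -9.0, 8.5]
gripper_width: 0.2
gripper_force: 5.9
```

arm_command(rows=[{"delta_pos": [-0.5, -4, 0.5], "roll": 0, "jaw": 0}, {"delta_pos": [-1, -8, 1], "roll": 0, "jaw": 0}, {"delta_pos": [-1.5, -12, 1], "roll": 0, "jaw": 0}, {"delta_pos": [-2, -16, 1], "roll": 0, "jaw": 0}, {"delta_pos": [-2, -20, 1], "roll": 0, "jaw": 0}, {"delta_pos": [-2, -24, 1], "roll": 0, "jaw": 0}, {"delta_pos": [-2, -28, 1], "roll": 0, "jaw": 0}, {"delta_pos": [-2, -32, 1], "roll": 0, "jaw": 0}, {"delta_pos": [-2, -36, 1], "roll": 0, "jaw": 0}, {"delta_pos": [-2, -40, 1], "roll": 0, "jaw": 0}, {"delta_pos": [-2, -44, 1], "roll": 0, "jaw": 0}, {"delta_pos": [-2, -48, 1], "roll": 0, "jaw": 0}, {"delta_pos": [-2, -52, 1], "roll": 0, "jaw": 0}, {"delta_pos": [-2, -56, 1], "roll": 0, "jaw": 0}, {"delta_pos": [-2, -60, 1], "roll": 0, "jaw": 0}])

```text
time_s: 5.32
ee_pos: [575.7, -20.2, 34.3]
ee_rot: [179.7, -0.5, -3.9]
force: [-0.6, -10.3, 13.6]
gripper_width: 0.7
gripper_force: 8.4
```

arm_command(rows=[{"delta_pos": [0, -4, 0], "roll": 0, "jaw": 0}, {"delta_pos": [0, -8, 0], "roll": 0, "jaw": 0}, {"delta_pos": [0, -12, 0], "roll": 0, "jaw": 0}, {"delta_pos": [0, -16, 0], "roll": 0, "jaw": 0}, {"delta_pos": [0, -20, 0], "roll": 0, "jaw": 0}, {"delta_pos": [0, -24, 0], "roll": 0, "jaw": 0}, {"delta_pos": [0, -28, 0], "roll": 0, "jaw": 0}, {"delta_pos": [-0.5, -32, 0], "roll": 0, "jaw": 0}, {"delta_pos": [-0.5, -36, 0], "roll": 0, "jaw": 0}, {"delta_pos": [-0.5, -40, 0], "roll": 0, "jaw": 0}, {"delta_pos": [-0.5, -44, 0], "roll": 0, "jaw": 0}, {"delta_pos": [-0.5, -48, 0], "roll": 0, "jaw": 0}, {"delta_pos": [-0.5, -52, 0], "roll": 0, "jaw": 0}])

```text
time_s: 6.4
ee_pos: [579.3, 31.9, 34.3]
ee_rot: [179.8, -0.5, -3.9]
force: [-0.2, -10.7, 14.1]
gripper_width: 0.4
gripper_force: 8.5
```

Pushing force is steady at about 11 N. I'll make the last few millimetres gently.

arm_command(rows=[{"delta_pos": [0, -2, 0], "roll": 0, "jaw": 0}, {"delta_pos": [0, -4, 0], "roll": 0, "jaw": 0}, {"delta_pos": [0, -6, 0], "roll": 0, "jaw": 0}, {"delta_pos": [0, -7, 0], "roll": 0, "jaw": 0}, {"delta_pos": [0, -8, 0], "roll": 0, "jaw": 0}, {"delta_pos": [0, -8, 0], "roll": 0, "jaw": 0}])

```text
time_s: 6.9
ee_pos: [579.9, 40.0, 34.3]
ee_rot: [179.8, -0.5, -3.9]
force: [0.7, -10.4, 13.5]
gripper_width: 0.3
gripper_force: 8.1
```

arm_command(rows=[{"delta_pos": [0, -1, 0], "roll": 0, "jaw": 0}, {"delta_pos": [0, -2, 0], "roll": 0, "jaw": 0}, {"delta_pos": [0, -3, 0], "roll": 0, "jaw": 0}, {"delta_pos": [0, -4, 0], "roll": 0, "jaw": 0}, {"delta_pos": [0, -4, 0], "roll": 0, "jaw": 0}])

```text
time_s: 7.32
ee_pos: [580.1, 43.1, 34.3]
ee_rot: [179.7, -0.5, -3.9]
force: [-0.1, -13.4, 13.8]
gripper_width: 0.5
gripper_force: 10.7
```

arm_command(rows=[{"delta_pos": [0, -1, 0], "roll": 0, "jaw": 0}, {"delta_pos": [0, -2, 0], "roll": 0, "jaw": 0}, {"delta_pos": [0, -3, 0], "roll": 0, "jaw": 0}, {"delta_pos": [0, -3, 0], "roll": 0, "jaw": 0}])

```text
time_s: 7.65
ee_pos: [580.1, 43.1, 34.3]
ee_rot: [179.4, -0.5, -3.9]
force: [0.1, -24.1, 14.8]
gripper_width: 0.5
gripper_force: 17.7
```

Run:
```python
from h import *
f=grab('top'); cv2.imwrite('pics/t2.png',cv2.resize(f['img'][160:240,245:415],None,fx=4.6,fy=4.6,interpolation=cv2.INTER_CUBIC))
P=cloud(f)
for v in(190,196,203): print([(u,*P[v,u,1:].round().astype(int).tolist()) for u in range(258,300,3)])
print(env.state()['ee_pos'],env.state()['force'])
```

```text
[(258, 83, 486), (261, 82, 468), (264, 83, 441), (267, 83, 412), (270, 83, 381), (273, 111, 155), (276, 104, 155), (279, 90, 213), (282, 84, 212), (285, 77, 213), (288, 65, 266), (291, 58, 280), (294, 51, 291), (297, 45, 295)]
[(258, 82, 492), (261, 82, 469), (264, 82, 442), (267, 69, 492), (270, 65, 493), (273, 61, 494), (276, 57, 494), (279, 52, 497), (282, 48, 494), (285, 44, 498), (288, 40, 499), (291, 35, 499), (294, 31, 498), (297, 27, 498)]
[(258, 81, 494), (261, 77, 492), (264, 73, 494), (267, 68, 499), (270, 63, 502), (273, 59, 505), (276, 55, 507), (279, 50, 510), (282, 46, 511), (285, 42, 513), (288, 38, 512), (291, 34, 512), (294, 30, 512), (297, 26, 508)]
[580.11723155  43.11738291  34.32713296] [  0.52574356 -24.10386867  15.26401761]
```

View pics/t2.png

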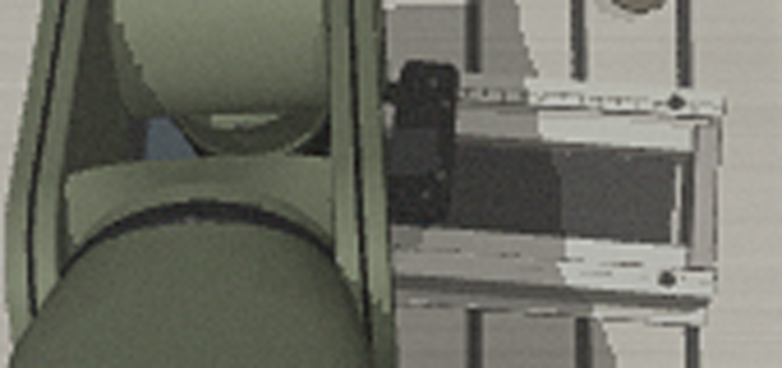

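The top view shows the arm hiding the block, with the tail bar free at crop (600,200). The TCP stayed at y = 43.1 while the push rose to 24 N. That puts the block front at y of about 147, which matches the end stop face. I'll back off and let the bar up.

arm_command(rows=[{"delta_pos": [0, 2, 0], "roll": 0, "jaw": 0}, {"delta_pos": [0, 4, 0], "roll": 0, "jaw": 0}, {"delta_pos": [0, 6, 0], "roll": 0, "jaw": 0}, {"delta_pos": [0, 9, 0], "roll": 0, "jaw": 0}, {"delta_pos": [0, 9, 0], "roll": 0, "jaw": 0}, {"delta_pos": [0, 9, -5], "roll": 0, "jaw": 0}, {"delta_pos": [0, 9, -10], "roll": 0, "jaw": 0}, {"delta_pos": [0, 9, -16], "roll": 0, "jaw": 0}, {"delta_pos": [0, 9, -25], "roll": 0, "jaw": 0}, {"delta_pos": [0, 9, -40], "roll": 0, "jaw": 0}, {"delta_pos": [0, 9, -60], "roll": 0, "jaw": 0}, {"delta_pos": [0, 9, -85], "roll": 0, "jaw": 0}, {"delta_pos": [0, 20, -110], "roll": 0, "jaw": 0}, {"delta_pos": [0, 45, -135], "roll": 0, "jaw": 0}, {"delta_pos": [0, 75, -150], "roll": 0, "jaw": 0}, {"delta_pos": [0, 105, -160], "roll": 0, "jaw": 0}, {"delta_pos": [0, 140, -160], "roll": 0, "jaw": 0}, {"delta_pos": [0, 175, -160], "roll": 0, "jaw": 0}, {"delta_pos": [0, 210, -160], "roll": 0, "jaw": 0}, {"delta_pos": [0, 240, -160], "roll": 0, "jaw": 0}])

```text
time_s: 9.37
ee_pos: [558.6, -191.8, 190.9]
ee_rot: [180.0, 0.1, -4.1]
force: [-0.1, -0.6, -0.4]
gripper_width: 0.2
gripper_force: 0.0
```

arm_command(rows=[{"delta_pos": [0, 20, 0], "roll": 0, "jaw": 0}, {"delta_pos": [0, 45, 0], "roll": 0, "jaw": 0}, {"delta_pos": [0, 70, 0], "roll": 0, "jaw": 0}, {"delta_pos": [0, 90, 0], "roll": 0, "jaw": 0}, {"delta_pos": [0, 100, 0], "roll": 0, "jaw": 0}, {"delta_pos": [0, 100, 0], "roll": 0, "jaw": 0}, {"delta_pos": [0, 100, 0], "roll": 0, "jaw": 0}])

```text
time_s: 9.95
ee_pos: [552.4, -289.0, 190.6]
ee_rot: [-179.9, 0.1, -4.1]
force: [0.2, 0.9, -0.6]
gripper_width: 0.5
gripper_force: 0.0
```

Run:
```python
from h import *
f=grab('top'); cv2.imwrite('pics/t3.png',cv2.resize(f['img'][160:240,245:415],None,fx=4.6,fy=4.6,interpolation=cv2.INTER_CUBIC))
P=cloud(f); print([(u,*P[198,u,1:].round().astype(int).tolist()) for u in range(256,330,3)])
z=P[...,2]; q=(P[...,0]-573.5-.0705*(P[...,1]+37))
b=z[(abs(q)<18)&(P[...,1]<0)&(P[...,1]>-100)]; print('bar z',np.median(b))
print(env.state()['ee_pos'],env.state()['force'],env.state()['time_s'])
```

```text
[(256, 162, 79), (259, 155, 78), (262, 148, 79), (265, 140, 82), (268, 133, 81), (271, 126, 80), (274, 118, 81), (277, 111, 81), (280, 104, 80), (283, 97, 82), (286, 90, 78), (289, 83, 78), (292, 75, 82), (295, 68, 78), (298, 61, 79), (301, 55, 56), (304, 49, 50), (307, 41, 51), (310, 34, 50), (313, 26, 49), (316, 19, 48), (319, 11, 50), (322, 4, 49), (325, -3, 46), (328, -11, 47)]
bar z 48.1101945866519
[ 552.54772406 -288.50902249  190.75608867] [ 0.22313504  0.751258   -1.12199302] 10.0
```

View pics/t3.png

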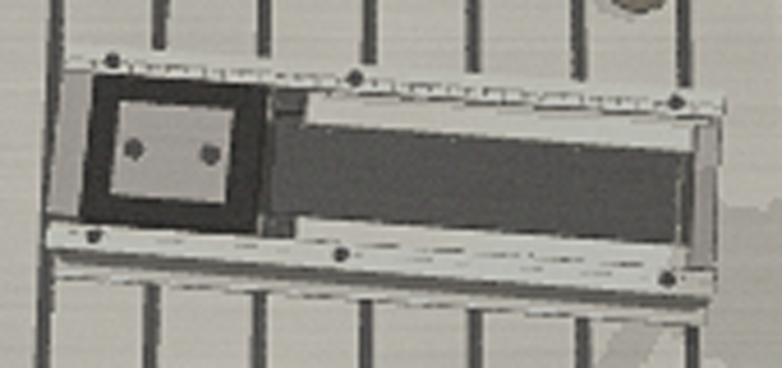

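The block is against the end stop at crop (90,150), with the teeth behind it at crop (290,100) and (278,225). The bar top is back at z = 48, and the arm is clear.

```bash
python3 -c "
from workcell import env; print(env.job_done())"
```

```text
the job is handed in; nothing more can be done
None
```

The job is handed in: the camera check showed the black block against the end stop with the bar back up behind it, and the arm was clear at about 10 s; the hand-in call returned no verdict.

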